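# Set the specimen jars in their cups

### The job

Get the four round specimen jars ready for the analyser: stand each one upright in the low white cup made for its size, the smallest jar in the smallest cup and so on up to the largest in the largest. Put them down without dropping them or knocking any over, and leave the two square reagent bottles where they stand.

Things in the scene. Friction and masses are not known exactly. Their poses are not given: they have to be found in the camera images.
- jar_smallest: the smallest of four loose round specimen jars: an upright cylinder of amber glass with a paper band and a white screw cap as wide as the jar; 26 mm in diameter (glass 2 mm less), 48 mm high with the cap, the cap being the top 18 mm; about 30 g. Origin: centre of the underside; z up
- jar_second: the second smallest of four loose round specimen jars: an upright cylinder of amber glass with a paper band and a white screw cap as wide as the jar; 36 mm in diameter (glass 2 mm less), 58 mm high with the cap, the cap being the top 18 mm; about 60 g. Origin: centre of the underside; z up
- jar_third: the second largest of four loose round specimen jars: an upright cylinder of amber glass with a paper band and a white screw cap as wide as the jar; 46 mm in diameter (glass 2 mm less), 70 mm high with the cap, the cap being the top 18 mm; about 110 g. Origin: centre of the underside; z up
- jar_largest: the largest of four loose round specimen jars: an upright cylinder of amber glass with a paper band and a white screw cap as wide as the jar; 56 mm in diameter (glass 2 mm less), 82 mm high with the cap, the cap being the top 18 mm; about 180 g. Origin: centre of the underside; z up
- square_bottle_1: one of two alike loose square reagent bottles, to be left alone: amber glass block 46 x 46 mm, 60 mm high, with a narrow neck and a white cap 28 mm wide (85 mm high in all). Origin: centre of the underside; z up
- square_bottle_2: one of two alike loose square reagent bottles, to be left alone: amber glass block 46 x 46 mm, 60 mm high, with a narrow neck and a white cap 28 mm wide (85 mm high in all). Origin: centre of the underside; z up
- cup_smallest: the smallest of four low round white plastic cups with a dark liner on the floor, open at the top and fixed to the bench: 52 mm outside, 44 mm inside diameter, rim 12 mm above the bench, inner floor 4 mm above the bench; its jar is the 26 mm one, with 9 mm to spare all round. Origin: centre of the underside; z up
- cup_second: the second smallest of four low round white plastic cups with a dark liner on the floor, open at the top and fixed to the bench: 62 mm outside, 54 mm inside diameter, rim 12 mm above the bench, inner floor 4 mm above the bench; its jar is the 36 mm one, with 9 mm to spare all round. Origin: centre of the underside; z up
- cup_third: the second largest of four low round white plastic cups with a dark liner on the floor, open at the top and fixed to the bench: 72 mm outside, 64 mm inside diameter, rim 12 mm above the bench, inner floor 4 mm above the bench; its jar is the 46 mm one, with 9 mm to spare all round. Origin: centre of the underside; z up
- cup_largest: the largest of four low round white plastic cups with a dark liner on the floor, open at the top and fixed to the bench: 82 mm outside, 74 mm inside diameter, rim 12 mm above the bench, inner floor 4 mm above the bench; its jar is the 56 mm one, with 9 mm to spare all round. Origin: centre of the underside; z up
Things that resemble listed ones, but are neither listed nor needed, are in the scene too. What is shaped like the jar_largest but purple is not meant.

How it is judged:
By the outcome, as a careful person would: the job done as asked, in the order asked, and still so for the second after the job is handed in, with the robot touching nothing.
It also fails if it takes over 106 s, if anything falls off the work surface, if the arm or the gripper's body presses on something with over 40 N, if the wrist force passes 120 N, or if a joint passes its speed limit or range.

### The arm

A 6-joint arm with a two-finger parallel gripper is mounted at the origin on the work surface. World frame = base frame: x ahead of the robot, y to its left, z up, the work surface at z = 0. Lengths are in m, angles in rad, forces in N, time in s.
With the tool pointing down it reaches from about 0.35 to 0.775 m from the base axis. Payload 7.3 kg.
Tool frame: the origin (TCP) lies on the centre line of the jaws, within the pads' length; the fingertips stand 17 mm ahead of it and the grasp point (between the pads) lies 2 mm behind it (robot.tcp_to_tips is the distance from the TCP to the fingertips, in m); z points along the fingers, y is the line along which they close (so a half turn about z gives the same grasp; the last joint's range is limited). The gripper opens to 92 mm and grips with 3 to 60 N. Pads are 19 mm wide; open, the fingers measure 130 mm over their backs; the gripper's body (75 mm by 190 mm) begins 47 mm behind the grasp point.
Start: joints at [-1.434, 0.342, 1.524, -0, 1.275, -0.146], TCP at [0.147, -0.504, 0.212] pointing down, gripper open.
Joint ranges: [-2.53, 2.53], [-0.77, 2.02], [0.04, 2.7], [-1, 4.14], [0.28, 2.66], [-3.11, 3.11]. Speed limits (rad/s): [2.57, 2.57, 3.14, 3.14, 3.14, 3.14].

### API

Orientations are given as [roll, pitch, yaw] about the fixed x, y, z axes, in that order (R = Rz(yaw) Ry(pitch) Rx(roll)).
In Python, from cell import robot gives the robot as it stands. The module is installed in compiled form; this text tells all that it offers.
- The arm moves only by the tool carry_out, never from a script. Its argument "commands" is a list of rows, each a list of 3 entries, a list of its own where there are three numbers: the shift along the tool's x, y, z in m, then the turn about the tool's z in rad, then the opening, from 0 (shut) to 1 (fully open). In form: [[[dx, dy, dz], yaw, claw], ...]. A call has 1 to 20 rows; each row shifts and turns the commanded pose from where the row before left it, along the tool's axes as they then stand; what a row does not reach is not made up. A row lasts 1/8 s, in which the tool goes at most 62.5 mm and 10.7 degrees, less where a joint would pass 70% of its speed; a pose out of reach is approached as far as the arm can. A call is refused whole if a number of a shift passes 0.0625 or a number of a turn 0.188, either way. A call with a gripper value outside its range is refused whole. The fingers move at their own pace and stop on an object; "newtons" is the grip in N (left out, the last holds). Time passes only in rows, so rows that do not move let the fingers close. It gives the time, the measured TCP pose, the force, the opening and the grip force at its end, in the units of the state.
- robot.observe(): the state, without advancing time (a new reading comes with each control period).
- robot.read_camera(name): name is "side" or "top" or "wrist"; returns a dict with "pixels" (420x560x3 uint8, red, green, blue), "fx", "fy", "cx", "cy" (pixels), "view" (4x4, takes a point from world to camera coordinates); the wrist camera has in their place "T_tool_cam" (4x4, takes a point from camera to tool coordinates, whose origin is the TCP and whose axes are the flange's). Camera axes: x right, y up, looking along -z (the intrinsics and any distortion apply to the point x, -y, -z); pixel columns grow to the right and rows downward; lengths in m; the calibration is good to about 2 mm. A picture is of the moment at which its call begins: read the wrist's pose just before it. There is no depth.
- robot.hand_in(): hands the job in; it is judged then, once.
Trained networks look in a picture, given as the dict that the camera call returned (one of the last four; its "shot" number tells which), for a name from the list of things; names that differ only in an ending like _2 or _b are one class to them, and where a whole thing is asked for, a point or a joint stands for the part that bears it (a point fixed in the world has none). Each returns a list of dicts, best first, with "p" (0 to 1); they miss things now and then, are a little off and sometimes report something else, mostly with a low value. They report only what shows in the picture. A call takes as long as a camera call. They do not tell look-alikes from the thing itself.
- robot.find_in(picture, name): "at" ([column, row] in pixels, amid what is visible of it).
- robot.tip_of(picture, name): "at" ([column, row] in pixels: a listed point, or the origin of a listed thing).
The state is a dict: "time": time; "qpos": joint angles; "qvel": joint speeds; "joint_efforts": joint torques, N m; "tool_pos": TCP position; "tool_rot": TCP orientation; "contact_force": force on the tool from outside, world axes, zero at the start; "torque": the same for the moment, N m; "opening": finger opening in m; "grip_force": force on a finger pad.
Only numpy, scipy, OpenCV 4.12 (cv2) and the standard library are available. Lean on these libraries where they do the work, as an engineer would, in place of code of your own. Each camera call takes 0.05 s, during which the arm holds its last target. There are 200 camera calls.

## Working session

There is one attempt and no reset: what is moved stays moved. The work goes in short steps, Python scripts to look and compute and a tool call to move; the robot and the scene stay as the last step left them, time stands still between calls to the robot, and variables do not carry over. Pictures are saved under pics/ and viewed, at most 14 in all, crops included, and the job is handed in when it is done.

Besides the shell and the picture viewer there is one more tool, called after "Request:" as name(argument=value, ...), one argument or row to a line, values as JSON. carry_out: Moves the arm, as the interface text tells. Its arguments: {"type":"object","properties":{"commands":{"type":"array"},"newtons":{"type":"number"}},"required":["commands"]}

```bash
mkdir -p pics
cat > h.py <<'E'
import numpy as np, cv2
from cell import robot
NAMES=['jar_smallest','jar_second','jar_third','jar_largest','square_bottle_1','cup_smallest','cup_second','cup_third','cup_largest']
def ray(pic,uv,T=None):
    """origin, dir in world"""
    M=np.linalg.inv(np.array(pic['view'])) if T is None else T@np.array(pic['T_tool_cam'])
    d=np.array([(uv[0]-pic['cx'])/pic['fx'],-(uv[1]-pic['cy'])/pic['fy'],-1])
    return M[:3,3],M[:3,:3]@d
def onplane(o,d,z): return o+d*(z-o[2])/d[2]
def tri(rs):
    A=np.zeros((3,3));b=np.zeros(3)
    for o,d in rs:
        d=d/np.linalg.norm(d);P=np.eye(3)-np.outer(d,d);A+=P;b+=P@o
    x=np.linalg.solve(A,b)
    return x,max(np.linalg.norm(np.cross(x-o,d/np.linalg.norm(d))) for o,d in rs)
def save(pic,name,crop=None,s=1):
    im=pic['pixels'][:,:,::-1]
    if crop: im=im[crop[1]:crop[3],crop[0]:crop[2]]
    cv2.imwrite('pics/'+name,cv2.resize(im,None,fx=s,fy=s,interpolation=cv2.INTER_CUBIC))
E
python3 - <<'E'
from h import *
s=robot.observe();print(s['time'],s['tool_pos'],s['tool_rot'],s['opening'])
for c in ['top','side']:
    p=robot.read_camera(c);save(p,c+'0.png')
    print(c,[k for k in p],p['fx'],np.array(p['view']).round(3).tolist())
    for n in NAMES:
        for f in (robot.tip_of,):
            print(n,[(round(r['p'],2),np.round(r['at'],0).tolist(),onplane(*ray(p,r['at']),0)[:2].round(3).tolist()) for r in f(p,n)][:4])
print(robot.observe()['time'])
E
```

```text
0.0 [ 0.14646283 -0.50369169  0.21083717] [-3.14002344e+00 -2.35551770e-04  2.82795791e-01] 0.09162081341086471
top ['pixels', 'fx', 'fy', 'cx', 'cy', 'view', 'shot'] 454.77566154403945 [[0.028, -1.0, 0.006, -0.024], [0.987, 0.028, 0.161, -0.529], [-0.161, 0.001, 0.987, -1.139], [0.0, 0.0, 0.0, 1.0]]
jar_smallest [(0.44, [335.0, 181.0], [0.633, -0.176]), (0.25, [193.0, 176.0], [0.634, 0.212])]
jar_second [(0.56, [321.0, 245.0], [0.456, -0.139])]
jar_third [(0.79, [157.0, 268.0], [0.382, 0.293]), (0.67, [339.0, 181.0], [0.634, -0.187])]
jar_largest [(0.86, [214.0, 288.0], [0.336, 0.142]), (0.76, [238.0, 228.0], [0.495, 0.082]), (0.72, [204.0, 249.0], [0.438, 0.172]), (0.62, [281.0, 164.0], [0.678, -0.028])]
square_bottle_1 [(0.78, [274.0, 238.0], [0.47, -0.012]), (0.64, [282.0, 168.0], [0.666, -0.029])]
cup_smallest [(0.72, [190.0, 178.0], [0.63, 0.221])]
cup_second [(0.58, [371.0, 278.0], [0.372, -0.273])]
cup_third [(0.98, [406.0, 215.0], [0.545, -0.369])]
cup_largest [(0.62, [130.0, 198.0], [0.57, 0.379])]
side ['pixels', 'fx', 'fy', 'cx', 'cy', 'view', 'shot'] 437.627071444727 [[0.994, -0.105, -0.008, -0.485], [0.071, 0.619, 0.782, -0.072], [-0.077, -0.778, 0.623, -0.951], [0.0, 0.0, 0.0, 1.0]]
jar_smallest [(0.89, [357.0, 281.0], [0.624, -0.183])]
jar_second [(0.95, [266.0, 274.0], [0.449, -0.143])]
jar_third [(0.53, [359.0, 230.0], [0.666, -0.036])]
jar_largest [(0.97, [250.0, 182.0], [0.436, 0.177]), (0.81, [276.0, 203.0], [0.493, 0.084]), (0.66, [209.0, 192.0], [0.331, 0.149]), (0.51, [357.0, 227.0], [0.664, -0.026])]
square_bottle_1 [(0.76, [266.0, 231.0], [0.461, -0.014])]
cup_smallest [(0.59, [319.0, 167.0], [0.623, 0.226])]
cup_second [(0.92, [232.0, 335.0], [0.379, -0.282])]
cup_third [(0.68, [332.0, 369.0], [0.538, -0.364])]
cup_largest [(0.93, [289.0, 143.0], [0.558, 0.365])]
1.0
```

View pics/top0.png

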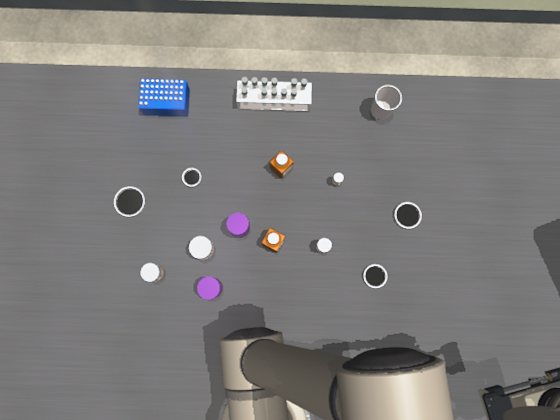

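View pics/side0.png

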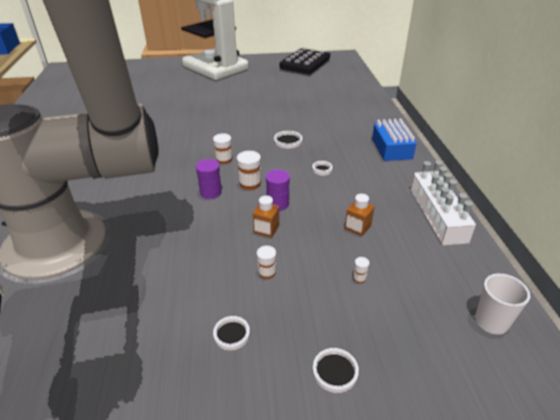

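The top view shows four white-capped round jars at (338,178), (324,245), (150,272) and (200,247). The purple look-alikes are at (237,223) and (208,288), and the square bottles at (282,162) and (273,240). The cups are at (191,177), (375,276), (407,215) and (129,201). The white-capped jar at (200,247) is jar_largest because it is amber rather than purple. Next I measure centres and sizes from blobs in both views.

```bash
cat >> h.py <<'E'
TS={'jar_smallest':((338,178),(361,264)),'jar_second':((324,245),(266,254)),'jar_third':((150,272),(222,141)),'jar_largest':((200,247),(249,160)),
'cup_smallest':((191,177),(322,168)),'cup_second':((375,276),(232,333)),'cup_third':((407,215),(335,369)),'cup_largest':((129,201),(288,139))}
def blob(pic,uv,cup,th=150,s=4,r=26):
    im=pic['pixels'];x0,y0=uv[0]-r,uv[1]-r
    c=cv2.resize(im[y0:y0+2*r,x0:x0+2*r],None,fx=s,fy=s,interpolation=cv2.INTER_CUBIC)
    m=((c.min(2)>th)&(c.max(2).astype(int)-c.min(2)<45)).astype(np.uint8)
    n,l,st,ce=cv2.connectedComponentsWithStats(m)
    k=min(range(1,n),key=lambda i:np.linalg.norm(ce[i]-r*s)+(1e3 if st[i,4]<150 else 0))
    pts=cv2.findContours((l==k).astype(np.uint8),0,1)[0];pts=cv2.convexHull(np.vstack(pts))
    (cx,cy),(a,b),_=cv2.fitEllipse(pts)
    x,y,w,h=cv2.boundingRect(pts)
    f=lambda q:[(q[0]+.5)/s-.5+x0,(q[1]+.5)/s-.5+y0]
    return f((cx,cy)),f((x+w/2-.5,y+h/2-.5)),w/s,h/s,a/s,b/s
E
python3 - <<'E'
from h import *
pt=robot.read_camera('top');ps=robot.read_camera('side')
for n,(a,b) in TS.items():
    try:
        A=blob(pt,a,0);B=blob(ps,b,0)
        x,e=tri([ray(pt,A[0]),ray(ps,B[0])])
        d=np.linalg.norm(x-ray(pt,A[0])[0])
        dd=np.linalg.norm(x-ray(ps,B[0])[0])
        print(n,x.round(4),'err',round(e,4),'Dtop mm',round(max(A[2],0)/pt['fx']*d*1e3*.98,1),'Dside',round(B[2]/ps['fx']*dd*1e3,1),np.round(A[0],1),np.round(B[0],1))
    except Exception as ex: print(n,ex)
    print('  base',[onplane(*ray(p,q[0]),.006 if 'cup' in n else {'s':.0}.get('s')+{'jar_smallest':.039,'jar_second':.049,'jar_third':.061,'jar_largest':.073}.get(n,0))[:2].round(4).tolist() for p,q in ((pt,A),(ps,B))])
save(pt,'crop1.png',(100,140,430,310),2.4)
E
```

```text
jar_smallest [ 0.6316 -0.178   0.0423] err 0.0016 Dtop mm 27.5 Dside 29.4 [338.3 177.1] [361.4 264. ]
  base [[0.634, -0.1787], [0.6311, -0.1752]]
jar_second [ 0.4517 -0.1416  0.052 ] err 0.0014 Dtop mm 37.8 Dside 39.2 [324.2 244.5] [265.9 254.4]
  base [[0.4534, -0.1419], [0.4505, -0.1387]]
jar_third [0.37   0.2958 0.0621] err 0.0012 Dtop mm 50.5 Dside 51.2 [149.4 271.8] [221.7 139.7]
  base [[0.3712, 0.2962], [0.3687, 0.2977]]
jar_largest [0.4351 0.1708 0.0748] err 0.0012 Dtop mm 59.6 Dside 59.9 [200.  246.8] [248.2 158.9]
  base [[0.4365, 0.1712], [0.434, 0.1735]]
cup_smallest [0.6303 0.2158 0.0072] err 0.0013 Dtop mm 55.5 Dside 56.4 [191.2 176.6] [322.  167.1]
  base [[0.6319, 0.2159], [0.6294, 0.2172]]
cup_second [ 0.3782 -0.2809  0.0088] err 0.0011 Dtop mm 65.7 Dside 67.2 [375.1 275.7] [231.  332.1]
  base [[0.3793, -0.2814], [0.377, -0.279]]
cup_third [ 0.5425 -0.3699  0.0081] err 0.0011 Dtop mm 76.7 Dside 79.8 [407.8 214.8] [335.3 369.4]
  base [[0.544, -0.3706], [0.5418, -0.3687]]
cup_largest [0.5587 0.3791 0.0065] err 0.0011 Dtop mm 87.7 Dside 87.0 [128.9 201. ] [287.7 138.6]
  base [[0.5599, 0.3794], [0.5577, 0.3798]]
```

View pics/crop1.png

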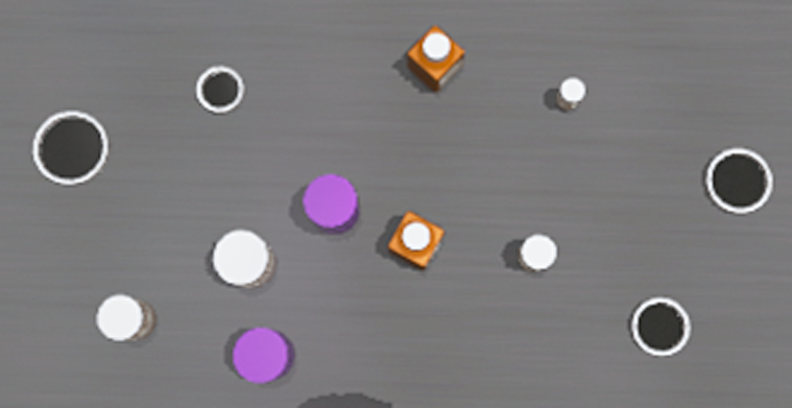

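The crop confirms white amber jars and cups that grow in size in the order assigned. The triangulated cap heights (42, 52, 62 and 75 mm) and the diameters fit the text. I start with the smallest jar and go to a hover over it.

Request:
carry_out(
  commands=[
    [[0,0,0],0.1415,1],
    [[0,0,0],0.1415,1],
    [[0.04,-0.027,0],0,0.6],
    [[0.04,-0.027,0],0,0.6],
    [[0.04,-0.027,0],0,0.6],
    [[0.04,-0.027,0],0,0.6],
    [[0.04,-0.027,0],0,0.6],
    [[0.04,-0.027,0],0,0.6],
    [[0.04,-0.027,0],0,0.6],
    [[0.04,-0.027,0],0,0.6],
    [[0.04,-0.027,0],0,0.6],
    [[0.04,-0.027,0],0,0.6],
    [[0.04,-0.027,0],0,0.6],
    [[0.04,-0.027,0],0,0.6],
    [[0,0,0],0,0.6],
    [[0,0,0],0,0.6],
  ],
  newtons=15,
)

```text
time: 3.1
tool_pos: [0.6262, -0.1803, 0.2111]
tool_rot: [3.141, 0.001, 0.0]
contact_force: [-1.0, 0.6, -0.4]
opening: 0.0551
grip_force: 0.0
```

```bash
cat >> h.py <<'E'
from scipy.spatial.transform import Rotation as R
def wrist():
    s=robot.observe();T=np.eye(4);T[:3,3]=s['tool_pos'];T[:3,:3]=R.from_euler('xyz',s['tool_rot']).as_matrix()
    return s,T,robot.read_camera('wrist')
E
python3 - <<'E'
from h import *
s,T,p=wrist();save(p,'w1.png');print(s['tool_pos'],s['tool_rot'])
M=np.linalg.inv(T@np.array(p['T_tool_cam']));q=M@[.6316,-.178,.048,1]
print('expect cap top px',p['cx']+p['fx']*q[0]/-q[2],p['cy']-p['fy']*q[1]/-q[2])
for f,z in ((robot.tip_of,0),(robot.find_in,.03)):
  for r in f(p,'jar_smallest')[:2]: print(r['p'],r['at'],onplane(*ray(p,r['at'],T),z))
E
```

```text
[ 0.62616068 -0.18033877  0.2110952 ] [3.14149194e+00 1.06205009e-03 1.67754116e-04]
expect cap top px 277.317195654077 179.63515942973734
0.57 [275.7, 175.4] [ 0.62693718 -0.17564668  0.        ]
0.92 [274.6, 177.8] [ 0.62998602 -0.17472883  0.03      ]
```

View pics/w1.png

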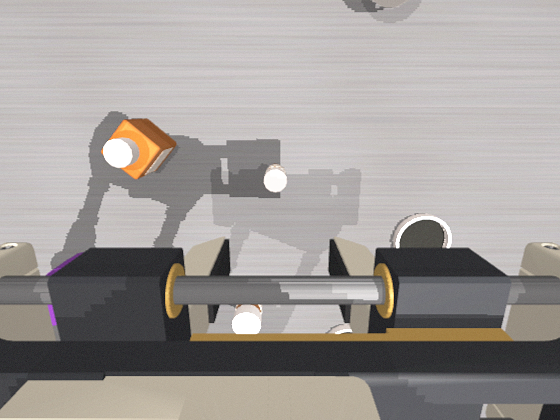

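The wrist view shows the smallest cap at (275,179), within 1 mm of the prediction of (277,180). The square bottle is well clear at (130,150). I descend and grasp.

Request:
carry_out(
  commands=[
    [[0.005,-0.003,0.03],0,0.6],
    [[0,0,0.04],0,0.6],
    [[0,0,0.04],0,0.6],
    [[0,0,0.03],0,0.6],
    [[0,0,0.02],0,0.6],
    [[0,0,0.012],0,0.6],
    [[0,0,0],0,0.6],
    [[0,0,0],0,0.2],
    [[0,0,0],0,0.2],
    [[0,0,0],0,0.2],
    [[0,0,0],0,0.2],
    [[0,0,0],0,0.2],
    [[0,0,0],0,0.2],
  ],
  newtons=12,
)

```text
time: 4.88
tool_pos: [0.6316, -0.1773, 0.0395]
tool_rot: [3.141, 0.0, -0.0]
contact_force: [0.6, -0.5, 0.2]
opening: 0.0184
grip_force: 0.0
```

The fingers reached 18 mm, below the 26 mm jar, with no grip force, so I have to look.

Run:
```python
from h import *
s,T,p=wrist();ps=robot.read_camera('side');print(s['tool_pos'])
a=cv2.resize(p['pixels'],(400,300));b=cv2.resize(ps['pixels'][190:330,270:450],(385,300))
cv2.imwrite('pics/w2.png',np.hstack([a,b])[:,:,::-1])
```

```text
[ 0.63158664 -0.17726394  0.03949806]
```

View pics/w2.png

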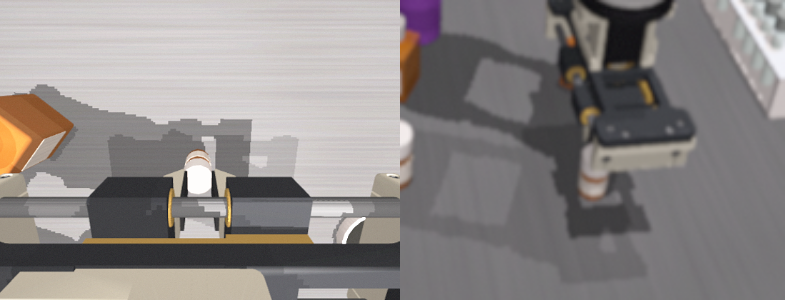

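Run:
```python
from h import *
s,T,p=wrist()
M=np.linalg.inv(T@np.array(p['T_tool_cam']))
def pj(P):
    q=M@[*P,1];return (round(p['cx']+p['fx']*q[0]/-q[2]),round(p['cy']-p['fy']*q[1]/-q[2]))
for nm,P in dict(tcp=s['tool_pos'],tipc=s['tool_pos']+[0,0,-.017],tipL=s['tool_pos']+[0,.013,-.017],captop=(.6316,-.1775,.048),base=(.6316,-.1775,0)).items(): print(nm,pj(P))
print(np.array(p['T_tool_cam']).round(3).tolist(),p['fx'])
save(p,'w3.png',(200,180,360,330),4)
print([(r['p'],r['at']) for r in robot.find_in(p,'jar_smallest')])
```

```text
tcp (279, 244)
tipc (279, 234)
tipL (260, 234)
captop (280, 250)
base (280, 222)
[[0.0, 0.96, 0.28, 0.076], [1.0, -0.001, 0.002, -0.0], [0.002, 0.28, -0.96, -0.173], [0.0, 0.0, 0.0, 1.0]] 310.26224213340925
[(0.56, [278.2, 237.9])]
```

View pics/w3.png

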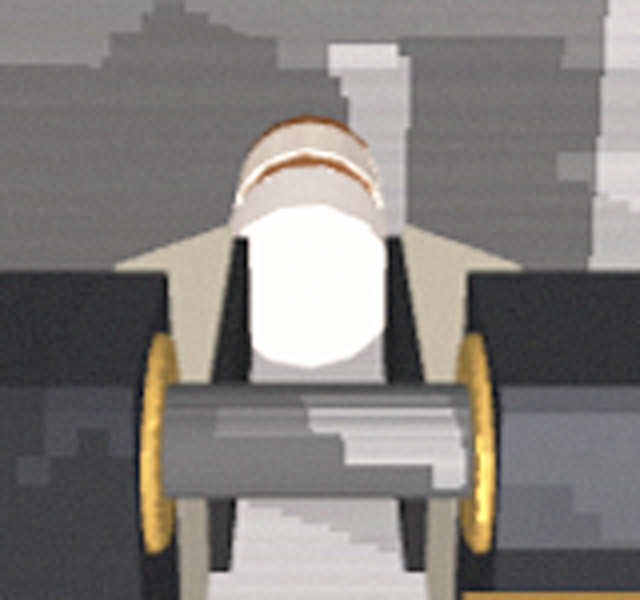

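The jar still stands upright exactly between the pads, so the fingers have simply stopped at my 0.2 target. I close further in short steps.

Request:
carry_out(
  commands=[
    [[0,0,0],0,0.1],
    [[0,0,0],0,0.1],
    [[0,0,0],0,0.1],
  ],
  newtons=12,
)

```text
time: 5.45
tool_pos: [0.6316, -0.1773, 0.0395]
tool_rot: [3.141, -0.0, -0.0]
contact_force: [-0.5, 0.1, -0.7]
opening: 0.0092
grip_force: 0.0
```

Run:
```python
from h import *
print(robot.tcp_to_tips)
s,T,p=wrist();ps=robot.read_camera('side');V=np.array(ps['view'])
x0,y0,k=300,190,5
im=cv2.resize(ps['pixels'][y0:y0+110,x0:x0+120],None,fx=k,fy=k,interpolation=cv2.INTER_CUBIC)
def pj(P):
    q=V@[*P,1];return (ps['cx']+ps['fx']*q[0]/-q[2],ps['cy']-ps['fy']*q[1]/-q[2])
for P,c in ((s['tool_pos'],(0,255,0)),(s['tool_pos']-[0,0,.017],(255,0,0)),((.6316,-.1775,.0),(0,0,255)),((.6316,-.1775,.048),(0,255,255))):
    u=pj(P);cv2.circle(im,(int((u[0]-x0)*k),int((u[1]-y0)*k)),4,c,2);print(u)
cv2.imwrite('pics/s3.png',im[:,:,::-1])
save(p,'w4.png',(200,180,360,330),4)
```

```text
0.017
(np.float64(362.0149105053797), np.float64(264.54790163571437))
(np.float64(361.02526184354963), np.float64(270.7188384001625))
(np.float64(359.775633104362), np.float64(278.75156094277315))
(np.float64(362.54334158815067), np.float64(261.5022150020774))
```

View pics/s3.png

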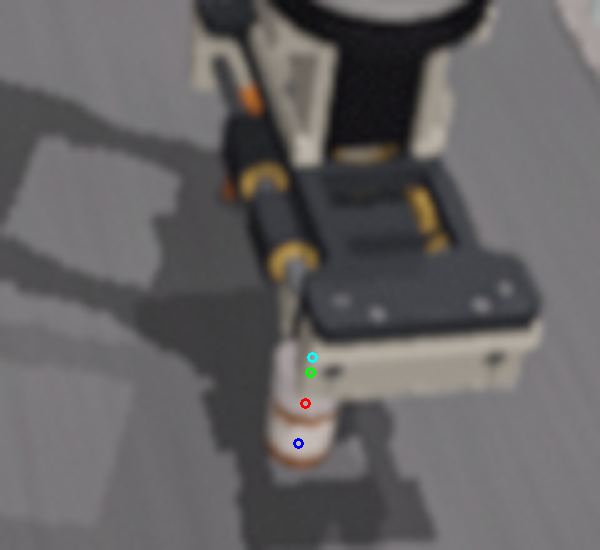

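View pics/w4.png

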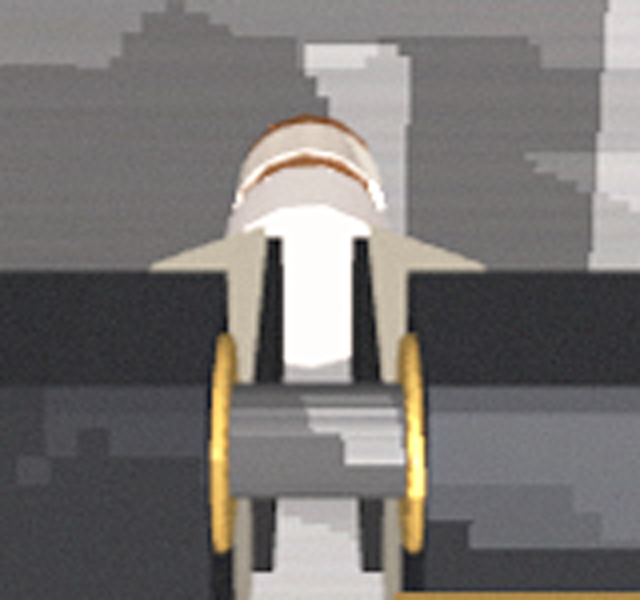

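The jar stands untouched and the jaws closed above its cap. The wrist view puts the visible fingertips (pixels 269–292, row 240) at depth 0.164 m. That is about 20 mm behind the TCP instead of 17 mm ahead, so the fingers are about 37 mm shorter than stated. I open, go 24 mm lower and feel.

Request:
carry_out(
  commands=[
    [[0,0,0],0,0.6],
    [[0,0,0],0,0.6],
    [[0,0,0],0,0.6],
    [[0,0,0],0,0.6],
    [[0,0,0.008],0,0.6],
    [[0,0,0.008],0,0.6],
    [[0,0,0.008],0,0.6],
    [[0,0,0],0,0.6],
  ],
)

```text
time: 6.55
tool_pos: [0.6309, -0.177, 0.0143]
tool_rot: [-3.141, 0.002, -0.0]
contact_force: [-0.2, 1.1, -0.2]
opening: 0.0551
grip_force: 0.0
```

Run:
```python
from h import *
s,T,p=wrist();ps=robot.read_camera('side')
a=cv2.resize(p['pixels'][160:360,160:400],(480,400),interpolation=2);b=cv2.resize(ps['pixels'][210:300,325:395],(311,400),interpolation=2)
cv2.imwrite('pics/w5.png',np.hstack([a,b])[:,:,::-1])
```

```text
(no output)
```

View pics/w5.png

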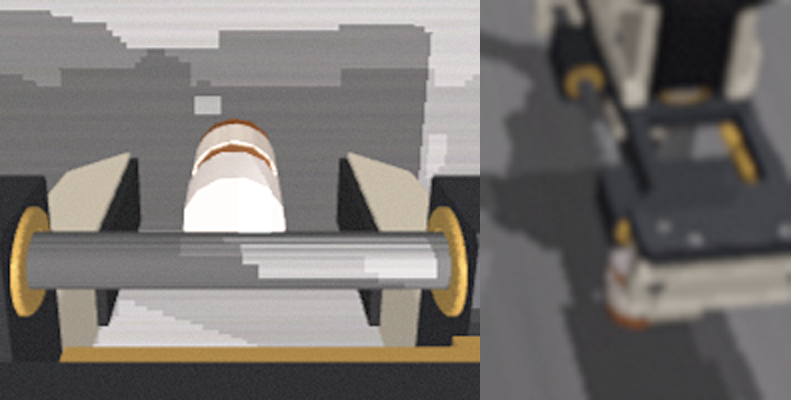

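No contact, and the jar stands centred between the open jaws at pixel (235,185) of the crop. I close on it gently.

Request:
carry_out(
  commands=[
    [[0,0,0],0,0.3],
    [[0,0,0],0,0.2],
    [[0,0,0],0,0.2],
    [[0,0,0],0,0.2],
    [[0,0,0],0,0.2],
  ],
  newtons=12,
)

```text
time: 7.28
tool_pos: [0.6316, -0.1773, 0.0156]
tool_rot: [3.141, -0.0, -0.0]
contact_force: [-0.2, 0.6, -0.2]
opening: 0.0256
grip_force: 12.0
```

Gripped: 25.6 mm opening at 12 N, which matches the cap. I lift 120 mm and carry it to the smallest cup.

Request:
carry_out(
  commands=[
    [[0,0,-0.01],0,0.2],
    [[0,0,-0.03],0,0.2],
    [[0,0,-0.04],0,0.2],
    [[0,0,-0.04],0,0.2],
    [[0,-0.023,0],0,0.2],
    [[0,-0.04,0],0,0.2],
    [[0,-0.04,0],0,0.2],
    [[0,-0.05,0],0,0.2],
    [[0,-0.05,0],0,0.2],
    [[0,-0.05,0],0,0.2],
    [[0,-0.05,0],0,0.2],
    [[0,-0.04,0],0,0.2],
    [[0,-0.03,0],0,0.2],
    [[0,-0.02,0],0,0.2],
    [[0,0,0],0,0.2],
    [[0,0,0],0,0.2],
  ],
)

```text
time: 9.28
tool_pos: [0.6316, 0.2147, 0.1353]
tool_rot: [3.141, 0.0, -0.001]
contact_force: [0.3, -0.6, -0.3]
opening: 0.0259
grip_force: 12.0
```

Run:
```python
from h import *
s=robot.observe();ps=robot.read_camera('side');save(ps,'s6.png',(200,80,440,260),3);print(s['tool_pos'],s['grip_force'])
```

```text
[0.63164402 0.21468776 0.13526577] 11.999875009059906
```

View pics/s6.png

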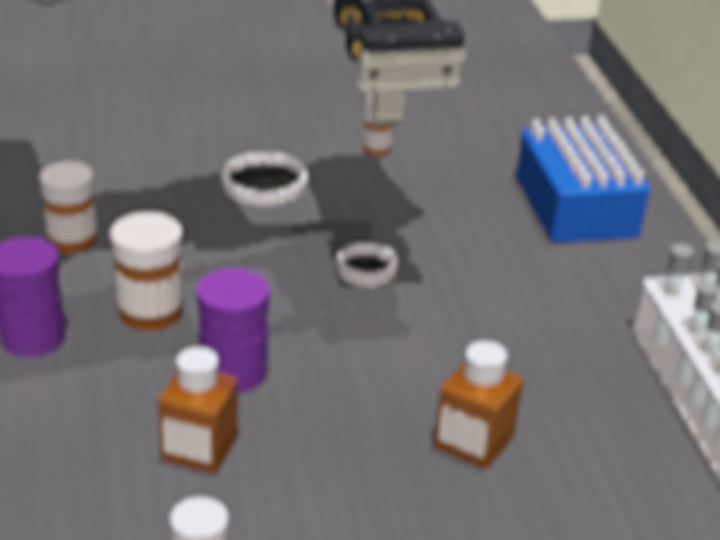

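The side view shows the jar upright in the fingers above the smallest cup (crop (366,262)). I lower it and release.

Request:
carry_out(
  commands=[
    [[-0.001,-0.001,0.03],0,0.2],
    [[0,0,0.04],0,0.2],
    [[0,0,0.025],0,0.2],
    [[0,0,0.012],0,0.2],
    [[0,0,0.005],0,0.2],
    [[0,0,0.003],0,0.2],
    [[0,0,0],0,0.2],
    [[0,0,0],0,0.2],
  ],
)

```text
time: 10.32
tool_pos: [0.6311, 0.2169, 0.0213]
tool_rot: [-3.141, -0.001, -0.0]
contact_force: [0.5, -0.4, -0.3]
opening: 0.0258
grip_force: 12.0
```

Request:
carry_out(
  commands=[
    [[0,0,0.001],0,0.2],
    [[0,0,0],0,0.2],
    [[0,0,0],0,0.35],
    [[0,0,0],0,0.45],
    [[0,0,0],0,0.55],
    [[0,0,0],0,0.55],
    [[0,0,-0.01],0,0.55],
    [[0,0,-0.03],0,0.55],
    [[0,0,-0.04],0,0.7],
    [[0,0,-0.04],0,0.7],
    [[0,0,-0.04],0,0.7],
  ],
)

```text
time: 11.7
tool_pos: [0.6306, 0.2167, 0.1817]
tool_rot: [-3.142, -0.001, -0.0]
contact_force: [0.8, 1.2, 0.1]
opening: 0.0638
grip_force: 0.0
```

Request:
carry_out(
  commands=[
    [[-0.01,0.02,0],0,0.7],
    [[-0.019,0.038,0],0,0.7],
    [[-0.02,0.04,0],0,0.7],
    [[-0.02,0.04,0],0,0.7],
    [[-0.02,0.04,0],0,0.7],
    [[-0.02,0.04,0],0,0.7],
    [[-0.02,0.04,0],0,0.7],
    [[-0.02,0.04,0],0,0.7],
    [[-0.02,0.04,0],0,0.7],
    [[-0.01,0.019,0],0,0.7],
    [[0,0,0],-0.1745,0.7],
    [[0,0,0],-0.1745,0.7],
    [[0,0,0],-0.1745,0.7],
    [[0,0,0],-0.1745,0.7],
    [[0,0,0],-0.1745,0.7],
    [[0,0,0],-0.1745,0.7],
    [[0,0,0],-0.1745,0.7],
    [[0,0,0],-0.1745,0.7],
    [[0,0,0],-0.1745,0.7],
    [[0,0,0],0,0.7],
  ],
)

```text
time: 14.2
tool_pos: [0.4517, -0.1403, 0.1802]
tool_rot: [3.141, 0.001, 1.569]
contact_force: [0.2, -0.4, 1.0]
opening: 0.0641
grip_force: 0.0
```

```bash
cat >> h.py <<'E'
HT={'jar_smallest':.048,'jar_second':.058,'jar_third':.070,'jar_largest':.082}
def check(n,xy,z):
    s,T,p=wrist();M=np.linalg.inv(T@np.array(p['T_tool_cam']));q=M@[*xy,z,1]
    uv=(int(round(p['cx']+p['fx']*q[0]/-q[2])),int(round(p['cy']-p['fy']*q[1]/-q[2])))
    print(s['tool_pos'].round(4),np.round(s['tool_rot'],3),'pred',uv)
    A=blob(p,uv,0,th=200,r=50)
    print(n,'blob',np.round(A,1)[0] if 0 else A[0],A[2:4],onplane(*ray(p,A[0],T),z),'bbox',onplane(*ray(p,A[1],T),z))
    return p
E
python3 -c "
from h import *
p=check('jar_second',(.4517,-.1412),.058);save(p,'w7.png')
pt=robot.read_camera('top');print(blob(pt,(192,173),0)[0], [ (r['p'],r['at'],onplane(*ray(pt,r['at']),.004)) for r in robot.tip_of(pt,'jar_smallest')])
ps=robot.read_camera('side');save(ps,'s7.png',(290,130,360,185),8)"
```

```text
[ 0.4517 -0.1403  0.1802] [3.141e+00 1.000e-03 1.569e+00] pred (278, 195)
jar_second blob [277.95077896118164, 191.86908721923828] (38.0, 36.5) [ 0.45120338 -0.13804864  0.058     ] bbox [ 0.45100594 -0.13843217  0.058     ]
[191.0655918121338, 176.53748512268066] [(0.59, [159.9, 272.0], array([0.37312316, 0.28369421, 0.004     ]))]
```

View pics/s7.png

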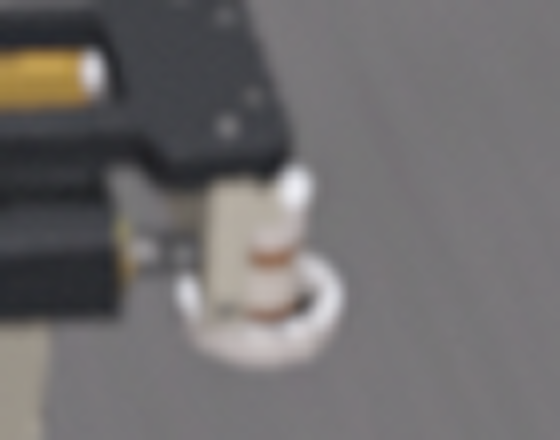

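The smallest jar stands upright in its cup (crop (270,270)). Now I descend on the second jar; tool x is now world y and tool y is world x.

Request:
carry_out(
  commands=[
    [[0,0,0.03],0,0.7],
    [[0,0,0.04],0,0.7],
    [[0,0,0.04],0,0.7],
    [[0,0,0.025],0,0.7],
    [[0,0,0.012],0,0.7],
    [[0,0,0.008],0,0.7],
    [[0,0,0],0,0.7],
    [[0,0,0],0,0.3],
    [[0,0,0],0,0.3],
    [[0,0,0],0,0.3],
    [[0,0,0],0,0.3],
    [[0,0,0],0,0.3],
  ],
  newtons=15,
)

```text
time: 15.9
tool_pos: [0.4517, -0.1403, 0.0248]
tool_rot: [3.141, 0.0, 1.57]
contact_force: [-0.1, 0.2, 2.8]
opening: 0.0358
grip_force: 15.0
```

Request:
carry_out(
  commands=[
    [[0,0,-0.01],0,0.3],
    [[0,0,-0.025],0,0.3],
    [[0,0,-0.025],0,0.3],
    [[-0.0206,-0.0105,0],0,0.3],
    [[-0.03,-0.016,0],0,0.3],
    [[-0.03,-0.016,0],0,0.3],
    [[-0.03,-0.016,0],0,0.3],
    [[-0.02,-0.01,0],0,0.3],
    [[-0.01,-0.005,0],0,0.3],
    [[0,0,0],0,0.3],
    [[0,0,0.03],0,0.3],
    [[0,0,0.015],0,0.3],
    [[0,0,0.007],0,0.3],
    [[0,0,0.003],0,0.3],
    [[0,0,0],0,0.3],
    [[0,0,0],0,0.3],
  ],
)

```text
time: 17.9
tool_pos: [0.3783, -0.281, 0.03]
tool_rot: [3.141, 0.001, 1.57]
contact_force: [0.1, -0.4, -0.9]
opening: 0.0356
grip_force: 15.0
```

Request:
carry_out(
  commands=[
    [[0,0,0.001],0,0.3],
    [[0,0,0],0,0.3],
    [[0,0,0],0,0.42],
    [[0,0,0],0,0.5],
    [[0,0,0],0,0.6],
    [[0,0,0],0,0.65],
    [[0,0,-0.01],0,0.65],
    [[0,0,-0.03],0,0.65],
    [[0,0,-0.04],0,0.8],
    [[0,0,-0.04],0,0.8],
    [[0,0,-0.03],0,0.8],
    [[0,0,0],0,0.8],
  ],
)

```text
time: 19.4
tool_pos: [0.379, -0.2817, 0.1813]
tool_rot: [3.138, 0.004, 1.57]
contact_force: [1.4, -1.0, -0.1]
opening: 0.0735
grip_force: 0.0
```

```bash
python3 -c "
from h import *
p=check('jar_second',(.3782,-.2809),.062);save(p,'w8.png',(140,80,420,290),2)"
```

```text
[ 0.379  -0.2817  0.1813] [3.138 0.004 1.57 ] pred (277, 194)
jar_second blob [276.7903480529785, 180.32755279541016] (56.0, 58.5) [ 0.37775329 -0.26780698  0.062     ] bbox [ 0.37747371 -0.26846427  0.062     ]
```

View pics/w8.png

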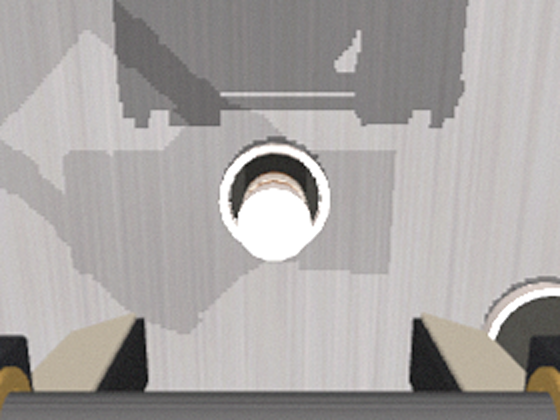

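The wrist view shows the second jar upright inside its cup (crop (274,224) within the rim at (275,200)). Next is the third jar.

Request:
carry_out(
  commands=[
    [[0.02,0.01,0],0,0.8],
    [[0.037,0.01,0],0,0.8],
    [[0.037,0.01,0],0,0.8],
    [[0.037,0.01,0],0,0.8],
    [[0.037,0.01,0],0,0.8],
    [[0.037,0.01,0],0,0.8],
    [[0.037,0,0],0,0.8],
    [[0.037,0,0],0,0.8],
    [[0.037,0,0],0,0.8],
    [[0.037,0,0],0,0.8],
    [[0.037,-0.01,0],0,0.8],
    [[0.037,-0.01,0],0,0.8],
    [[0.037,-0.01,0],0,0.8],
    [[0.037,-0.01,0],0,0.8],
    [[0.037,-0.01,0],0,0.8],
    [[0.025,-0.01,0],0,0.8],
    [[0.014,-0.008,0],0,0.8],
    [[0,0,0],0,0.8],
    [[0,0,0],0,0.8],
  ],
)

```text
time: 21.82
tool_pos: [0.3705, 0.2955, 0.1782]
tool_rot: [-3.141, 0.001, 1.57]
contact_force: [-0.0, 0.0, 0.8]
opening: 0.0735
grip_force: 0.0
```

```bash
python3 -c "
from h import *
p=check('jar_third',(.370,.296),.070)"
```

```text
[0.3705 0.2955 0.1782] [-3.141e+00  1.000e-03  1.570e+00] pred (278, 197)
jar_third blob [277.4671401977539, 195.70026779174805] (50.0, 50.5) [0.36937233 0.2974958  0.07      ] bbox [0.36940339 0.29768933 0.07      ]
```

Request:
carry_out(
  commands=[
    [[0.001,-0.001,0.03],0,0.8],
    [[0,0,0.04],0,0.8],
    [[0,0,0.035],0,0.8],
    [[0,0,0.02],0,0.8],
    [[0,0,0.01],0,0.8],
    [[0,0,0.006],0,0.8],
    [[0,0,0],0,0.8],
    [[0,0,0],0,0.4],
    [[0,0,0],0,0.4],
    [[0,0,0],0,0.4],
    [[0,0,0],0,0.4],
    [[0,0,0],0,0.4],
  ],
  newtons=20,
)

```text
time: 23.38
tool_pos: [0.3694, 0.2973, 0.0377]
tool_rot: [3.141, -0.0, 1.57]
contact_force: [-0.8, 0.2, 2.9]
opening: 0.0453
grip_force: 20.0
```

Request:
carry_out(
  commands=[
    [[0,0,-0.01],0,0.4],
    [[0,0,-0.03],0,0.4],
    [[0,0,-0.04],0,0.4],
    [[0,0,-0.04],0,0.4],
    [[0,0,0],0,0.4],
  ],
)

```text
time: 24.0
tool_pos: [0.371, 0.2981, 0.1606]
tool_rot: [3.136, -0.003, 1.57]
contact_force: [-0.6, 0.5, -2.2]
opening: 0.0452
grip_force: 20.0
```

Request:
carry_out(
  commands=[
    [[-0.02,0.005,0],0,0.4],
    [[-0.041,0.0107,0],0,0.4],
    [[-0.041,0.0107,0],0,0.4],
    [[-0.041,0.0107,0],0,0.4],
    [[-0.041,0.0107,0],0,0.4],
    [[-0.041,0.0107,0],0,0.4],
    [[-0.041,0.0107,0],0,0.4],
    [[-0.041,0.0107,0],0,0.4],
    [[-0.041,0.0107,0],0,0.4],
    [[-0.041,0.0107,0],0,0.4],
    [[-0.041,0.0107,0],0,0.4],
    [[-0.041,0.0107,0],0,0.4],
    [[-0.041,0.0107,0],0,0.4],
    [[-0.041,0.0107,0],0,0.4],
    [[-0.041,0.0107,0],0,0.4],
    [[-0.041,0.0107,0],0,0.4],
    [[-0.02,0.005,0],0,0.4],
    [[-0.012,0.0025,0],0,0.4],
    [[0,0,0],0,0.4],
    [[0,0,0],0,0.4],
  ],
)

```text
time: 26.5
tool_pos: [0.5418, -0.3688, 0.1573]
tool_rot: [-3.141, -0.001, 1.571]
contact_force: [-0.8, 0.5, -0.5]
opening: 0.0453
grip_force: 20.0
```

Request:
carry_out(
  commands=[
    [[-0.001,0.001,0.03],0,0.4],
    [[0,0,0.04],0,0.4],
    [[0,0,0.025],0,0.4],
    [[0,0,0.012],0,0.4],
    [[0,0,0.005],0,0.4],
    [[0,0,0.003],0,0.4],
    [[0,0,0],0,0.4],
    [[0,0,0],0,0.4],
  ],
)

```text
time: 27.5
tool_pos: [0.5433, -0.3712, 0.0433]
tool_rot: [3.141, 0.001, 1.57]
contact_force: [-0.7, 0.2, -1.3]
opening: 0.0453
grip_force: 20.0
```

Request:
carry_out(
  commands=[
    [[0,0,0.001],0,0.4],
    [[0,0,0],0,0.4],
  ],
)

```text
time: 27.75
tool_pos: [0.5431, -0.371, 0.0418]
tool_rot: [3.141, 0.0, 1.57]
contact_force: [-0.6, -0.3, -0.4]
opening: 0.0456
grip_force: 20.0
```

Request:
carry_out(
  commands=[
    [[0,0,0],0,0.52],
    [[0,0,0],0,0.6],
    [[0,0,0],0,0.7],
    [[0,0,0],0,0.75],
    [[0,0,-0.01],0,0.75],
    [[0,0,-0.03],0,0.75],
    [[0,0,-0.04],0,0.85],
    [[0,0,-0.04],0,0.85],
    [[0,0,-0.02],0,0.85],
    [[0,0,0],0,0.85],
  ],
)

```text
time: 29.0
tool_pos: [0.5438, -0.3715, 0.1842]
tool_rot: [3.138, 0.003, 1.57]
contact_force: [-0.4, 0.2, -1.1]
opening: 0.078
grip_force: 0.0
```

Request:
carry_out(
  commands=[
    [[0.02,-0.004,0],0,0.85],
    [[0.041,-0.0082,0],0,0.85],
    [[0.041,-0.0082,0],0,0.85],
    [[0.041,-0.0082,0],0,0.85],
    [[0.041,-0.0082,0],0,0.85],
    [[0.041,-0.0082,0],0,0.85],
    [[0.041,-0.0082,0],0,0.85],
    [[0.041,-0.0082,0],0,0.85],
    [[0.041,-0.0082,0],0,0.85],
    [[0.041,-0.0082,0],0,0.85],
    [[0.041,-0.0082,0],0,0.85],
    [[0.041,-0.0082,0],0,0.85],
    [[0.041,-0.0082,0],0,0.85],
    [[0.0295,-0.0056,0],0,0.85],
    [[0,0,0],0,0.85],
  ],
)

```text
time: 30.88
tool_pos: [0.4341, 0.172, 0.1806]
tool_rot: [-3.14, 0.0, 1.573]
contact_force: [0.4, -0.2, 0.6]
opening: 0.0778
grip_force: 0.0
```

Request:
carry_out(
  commands=[
    [[0,0,0],-0.172,0.85],
    [[0,0,0],-0.172,0.85],
    [[0,0,0],-0.172,0.85],
    [[0,0,0],-0.172,0.85],
    [[0,0,0],-0.172,0.85],
    [[0,0,0],-0.172,0.85],
    [[0,0,0],-0.172,0.85],
    [[0,0,0],0,0.85],
    [[0,0,0],0,0.85],
  ],
)

```text
time: 32.0
tool_pos: [0.4352, 0.1701, 0.1812]
tool_rot: [-3.141, -0.0, 2.77]
contact_force: [0.7, -0.4, -0.0]
opening: 0.0783
grip_force: 0.0
```

```bash
python3 -c "
from h import *
p=check('jar_largest',(.435,.171),.082);save(p,'w9.png')"
```

```text
[0.4352 0.1701 0.1812] [-3.141 -0.     2.77 ] pred (279, 199)
jar_largest blob [287.8683776855469, 197.8260726928711] (79.5, 62.75) [0.43651572 0.17889136 0.082     ] bbox [0.43575169 0.18003583 0.082     ]
```

View pics/w9.png

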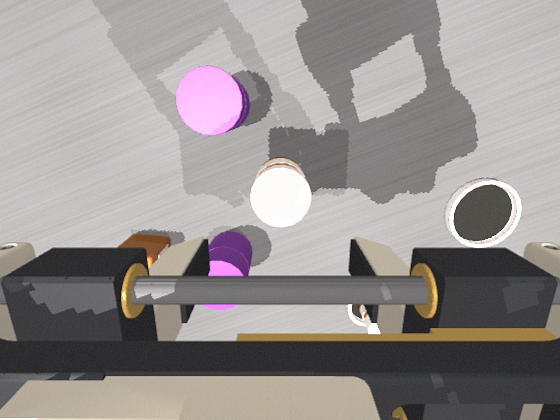

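The wrist view shows the white cap of the largest jar at (281,196), as predicted (279,199). Both purple jars, (212,100) and (225,270), are well off the finger line. I descend.

Request:
carry_out(
  commands=[
    [[0,0,0.03],0,0.85],
    [[0,0,0.04],0,0.85],
    [[0,0,0.03],0,0.85],
    [[0,0,0.015],0,0.85],
    [[0,0,0.01],0,0.85],
    [[0,0,0.006],0,0.85],
    [[0,0,0],0,0.85],
    [[0,0,0],0,0.5],
    [[0,0,0],0,0.5],
    [[0,0,0],0,0.5],
    [[0,0,0],0,0.5],
    [[0,0,0],0,0.5],
  ],
  newtons=28,
)

```text
time: 33.55
tool_pos: [0.4356, 0.1708, 0.0508]
tool_rot: [3.141, 0.001, 2.774]
contact_force: [0.1, 0.7, 4.1]
opening: 0.0549
grip_force: 28.0
```

Request:
carry_out(
  commands=[
    [[0,0,-0.01],0,0.5],
    [[0,0,-0.025],0,0.5],
    [[0,0,-0.025],0,0.5],
    [[-0.003,0.02,0],0,0.5],
    [[-0.006,0.036,0],0,0.5],
    [[-0.006,0.036,0],0,0.5],
    [[-0.006,0.036,0],0,0.5],
    [[-0.006,0.036,0],0,0.5],
    [[-0.006,0.036,0],0,0.5],
    [[-0.0045,0.025,0],0,0.5],
    [[-0.0028,0.0136,0],0,0.5],
    [[0,0,0],0,0.5],
    [[0,0,0.03],0,0.5],
    [[0,0,0.012],0,0.5],
    [[0,0,0],0,0.5],
  ],
)

```text
time: 35.42
tool_pos: [0.5577, 0.3781, 0.0676]
tool_rot: [-3.139, -0.002, 2.774]
contact_force: [0.1, -0.0, -2.3]
opening: 0.0552
grip_force: 28.0
```

Request:
carry_out(
  commands=[
    [[0,0,0.008],0,0.5],
    [[0,0,0.004],0,0.5],
    [[0,0,0],0,0.5],
    [[0,0,0.001],0,0.5],
    [[0,0,0.001],0,0.5],
    [[0,0,0],0,0.5],
  ],
)

```text
time: 36.17
tool_pos: [0.5587, 0.379, 0.0549]
tool_rot: [3.141, 0.001, 2.774]
contact_force: [-0.9, -0.4, 0.3]
opening: 0.0554
grip_force: 28.0
```

Request:
carry_out(
  commands=[
    [[0,0,0],0,0.65],
    [[0,0,0],0,0.75],
    [[0,0,0],0,0.85],
    [[0,0,0],0,0.85],
    [[0,0,-0.01],0,0.85],
    [[0,0,-0.03],0,0.85],
    [[0,0,-0.04],0,0.85],
    [[0,0,-0.04],0,0.85],
    [[0,0,-0.04],0,0.85],
    [[-0.003,-0.03,0],0,0.85],
    [[-0.004,-0.045,0],0,0.85],
    [[-0.004,-0.045,0],0,0.85],
    [[-0.004,-0.045,0],0,0.85],
    [[-0.004,-0.045,0],0,0.85],
    [[-0.004,-0.045,0],0,0.85],
    [[-0.004,-0.045,0],0,0.85],
    [[-0.004,-0.045,0],0,0.85],
    [[-0.003,-0.035,0],0,0.85],
    [[0,-0.013,0],0,0.85],
    [[0,0,0],0,0.85],
  ],
)

```text
time: 38.67
tool_pos: [0.4493, -0.0003, 0.2151]
tool_rot: [3.141, 0.001, 2.773]
contact_force: [-1.0, 0.3, 0.3]
opening: 0.0781
grip_force: 0.0
```

Run:
```python
from h import *
pt=robot.read_camera('top');ps=robot.read_camera('side')
f=lambda p,c,r:cv2.resize(p['pixels'][c[1]-r:c[1]+r,c[0]-r:c[0]+r],(200,200),interpolation=2)
top=np.hstack([f(pt,TS[k][0],28) for k in TS if 'cup' in k]);sd=np.hstack([f(ps,(TS[k][1][0],TS[k][1][1]-10),34) for k in TS if 'cup' in k])
h=np.hstack([cv2.resize(pt['pixels'],(267,200)),cv2.resize(ps['pixels'],(267,200)),np.zeros((200,266,3),np.uint8)])
cv2.imwrite('pics/end.png',np.vstack([top,sd,h])[:,:,::-1])
s=robot.observe();print(s['time'],s['tool_pos'],s['contact_force'])
```

```text
38.775 [0.44950154 0.00064771 0.21475797] [-0.27821869  0.57868282 -0.48620214]
```

View pics/end.png

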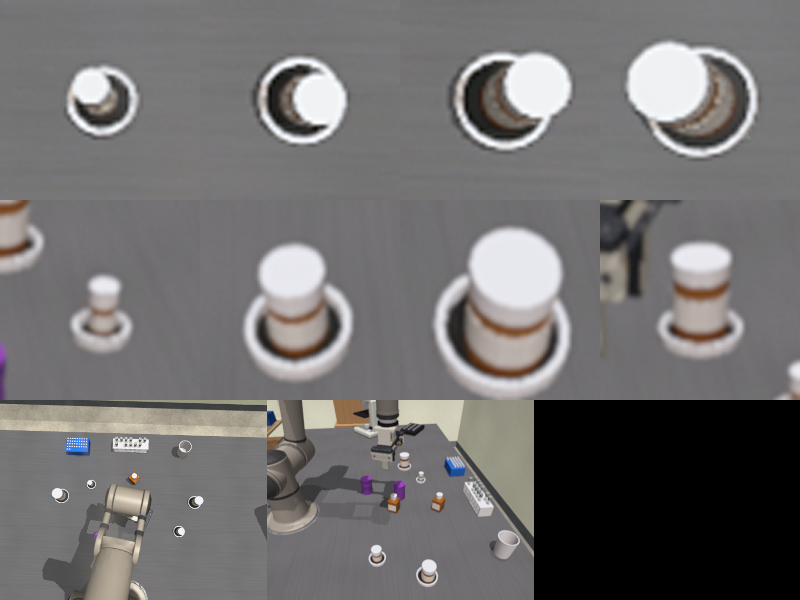

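All four jars stand upright inside their own cups, and the square bottles and purple jars are undisturbed. The arm is clear of everything, so I hand in.

```bash
python3 -c "
from cell import robot
print(robot.hand_in())"
```

```text
the job is handed in; nothing more can be done
None
```

All four jars stand upright in their matching cups and the square bottles were left alone; the job was handed in at about 39 s of robot time, and no verdict came back.

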